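Click the vial mixer's dial round to its mark and start it

ROBOT

A 6-joint arm with a two-finger parallel gripper is mounted at the origin on a cart in front of the work surface, level with it; the furniture and walls round the work are solid. World frame = base frame: x ahead of the robot, y to its left, z up, the work surface at z = 0. Lengths are in m, angles in rad, forces in N, time in s.
With the tool pointing down it reaches from about 0.35 to 0.975 m from the base axis. Payload 4.9 kg.
Tool frame: the origin (TCP) lies midway between the tips of the shut fingers; the grasp point (between the pads) lies 19 mm behind it; z points along the fingers, y is the direction in which the jaws open and shut (so a half turn about z gives the same grasp; the last joint's range is limited). The gripper opens to 85 mm and grips with 20 to 120 N. Pads are 22 mm wide; open, the fingers measure 114 mm over their backs; the gripper's body (76 mm by 85 mm) begins 54 mm behind the grasp point. The pads swing forward as they close: fully open they stand 13 mm farther back than shut.
Start: joints at [1.039, 0.053, 1.613, -0, 1.476, -0.119], TCP at [0.251, 0.572, 0.231] pointing down, gripper open.
Joint ranges: [-3.01, 3.01], [-1.01, 2.22], [0.06, 2.58], [-1.02, 4.17], [0.09, 2.62], [-3.14, 3.14]. Speed limits (rad/s): [2.57, 2.57, 3.14, 3.14, 3.14, 3.14].

INTERFACE

Orientations are given as a rotation vector (axis times angle).
In Python, from station import ctrl gives the robot as it stands.
- The arm moves only by the tool jog_arm, never from a script. Its argument "steps" is a list of rows, each an object of numbers: "dx", "dy", "dz": the shift along the world's x, y, z in units of 60 mm (1.0 is 60 mm); "twist": the turn about the world's z in units of 10 degrees (1.0 is 10 degrees). A call has 1 to 5 rows; each row is the pose to reach, as a shift and turn from the pose measured when the call began; what a row does not reach only later rows make up. A row lasts 1/8 s, in which the tool goes at most 62.5 mm and 10.7 degrees, less where a joint would pass 70% of its speed; a pose out of reach is approached as far as the arm can. A call with a gripper value outside its range is refused whole. "gripper" is the closure in counts, from 0 (fully open) to 255 (shut), set as the call begins (left out, the last holds). The fingers move at their own pace and stop on an object; "newtons" is the grip in N (left out, the last holds). Time passes only in rows, so rows that repeat a pose let the fingers close. It gives the time, the measured TCP pose, the force and the opening at its end, in the units of the state.
- ctrl.get_obs(): the state, without advancing time (a new reading comes with each control period).
- ctrl.get_image(name): name is "scene" or "top" or "wrist"; returns a dict with "frame" (420x560x3 uint8, red, green, blue), "range_z" (420x560 float32, m along the optical axis (not along the pixel's ray), 0 where there is no reading), "fx", "fy", "cx", "cy" (pixels), "D" ([k1, k2, p1, p2, k3] as OpenCV has them; the pictures are not rectified), "extrinsics" (4x4, takes a point from camera to world coordinates). Camera axes: x right, y down, z forward; pixel columns grow to the right and rows downward; lengths in m; the calibration is good to about 2 mm. A picture is of the moment at which its call begins.
- ctrl.finish_job(): hands the job in, once; it reports no verdict.
The state is a dict: "t": time; "q": joint angles; "dq": joint speeds; "effort": joint torques, N m; "tool_pos": TCP position; "tool_rot": TCP orientation; "contact_force": force on the tool from outside, world axes, zero at the start; "wrist_torque": the same for the moment, N m; "opening": finger opening in m.
Only numpy, scipy, OpenCV 4.12 (cv2) and the standard library are available. Lean on these libraries where they do the work, as an engineer would, in place of code of your own. Each camera call takes 0.05 s, during which the arm holds its last target.

TASK

Set the vial mixer on the bench and start it: press lightly on the flat rubber dial and drag it round clockwise, click by click, until its white pointer rests in the click at the orange mark, without pressing hard and without going past the mark. Then take your hand off the dial and press the green start button all the way down and let it come up. Leave the jar, the beaker and the dropper bottle where they stand.

Things in the scene. Friction and masses are not known exactly. Their poses are not given: they have to be found in the camera images.
- mixer: white bench vial mixer, fixed to the bench, 160 (x) x 214 (y) mm, grey top face 56 mm above the bench; origin on the bench under its centre; x points away from the robot at yaw 0, y left. On top: dial at (-12, +42) mm, green start button at (-40, -66) mm, and at (+35, -62) mm a well with a fixed capped vial that stands up to 114 mm above the bench
- dial: flat black rubber-faced disc, 84 mm across, too wide to grip; origin on its axis, 4 mm below its face. It does not give; its spindle leans up to 3.5 degrees, unknown which way: 25 mm out the face is up to 1.5 mm high or low, and 1 mm is worth about 10 N. Shut fingertips pressed with 7 to 14 N and led round a 25 mm circle drag it, often by less than they go; over 25 N is too hard
- dial_centre (a point): fixed point on the mixer: on the dial's turning axis, at the height of the dial's flat face (66 mm above the bench, 10 mm above the casing). Its x axis points from the dial's axis to the orange mark, y is 90 degrees anticlockwise of it seen from above, z up
- dial_pointer (a point): point on the white pointer stripe on the dial's face, 34 mm from its axis. The dial clicks into 18 places, 20 degrees apart; the orange mark is one, black ticks show the others. It starts 4 to 7 clicks anticlockwise of the mark. A click takes about 0.12 N m (5 N at 25 mm) to leave, then past half-way the dial springs on into the next place. It turns past the mark too, which is wrong
- start_top (a point): centre of the top of the green round start button, 26 mm across, on a black collar, 22 mm above the casing; it is pressed straight down, 6 mm to the bottom, against a spring that takes 5 N when fully down, and comes up again by itself
- start (a joint): travel of the start button in m: 0 up, 0.006 fully down; pressed counts from 0.0045
- jar_mid (a point): white-capped plastic jar, 44 mm across, 78 mm high, loose, beside the mixer; point half-way up
- beaker_mid (a point): empty glass beaker, 79 x 72 x 88 mm, loose, beside the mixer; point half-way up
- dropper_mid (a point): brown dropper bottle with an orange teat, 21 mm across, 78 mm high, loose, behind the mixer; point half-way up

How it is judged:
On the way, in this order (a step that is already met when the one before it is completed fails the run):
1. the dial's pointer rests in the click at the orange mark, with the fingers off the dial (x of dial_pointer in the frame of dial_centre above 0.03 m and y of dial_pointer in the frame of dial_centre between -0.0045 and 0.0045 m and contact force between the fingers and dial below 0.05 N), for 0.2 s.
2. the start button is pressed down while the dial stands at the mark (x of dial_pointer in the frame of dial_centre above 0.03 m and y of dial_pointer in the frame of dial_centre between -0.0045 and 0.0045 m and value of joint start above 0.0045 m), for 0.04 s.
At the end, for the whole second after the job is handed in: the white pointer rests in the click at the orange mark (within about 7 degrees), the start button has been pressed and has come up again (within 1 mm), and nothing touches the dial (all of step 1 and value of joint start below 0.001 m).
It fails at once if the dial is turned more than 14 degrees clockwise past the mark (y of dial_pointer in the frame of dial_centre below -0.0085 m).
It fails at once if the dial is pressed with more than 25 N (contact force between the fingers and dial above 25 N).
It fails at once if the start button is pressed while the pointer is not at the mark (value of joint start above 0.003 m and not (x of dial_pointer in the frame of dial_centre above 0.03 m and y of dial_pointer in the frame of dial_centre between -0.0045 and 0.0045 m)).
It fails at once if the jar, the beaker or the dropper bottle is shoved by more than 15 mm (distance of any of jar_mid, beaker_mid, dropper_mid from where it was at the start of the episode above 0.015 m).
It also fails if it takes over 72 s, if anything falls off the work surface, if the arm or the gripper's body presses on something with over 40 N, if the wrist force passes 120 N, or if a joint passes its speed limit or range.

## Working session

There is one attempt and no reset: what is moved stays moved. The work goes in short steps, Python scripts to look and compute and a tool call to move; the robot and the scene stay as the last step left them, time stands still between calls to the robot, and variables do not carry over. Pictures are saved under pics/ and viewed, and the job is handed in when it is done.

Besides the shell and the picture viewer there is one more tool, called after ">>>" by a JSON object that holds its "fn" and its "kwargs". jog_arm: Moves the arm, as the interface text tells. Its arguments: {"type":"object","properties":{"steps":{"type":"array"},"gripper":{"type":"number"},"newtons":{"type":"number"}},"required":["steps"]}

```bash
ls; mkdir -p pics
python3 - <<'E'
from station import ctrl
import cv2,numpy as np
for n in ["scene","top","wrist"]:
    d=ctrl.get_image(n); cv2.imwrite(f"pics/{n}0.png",d["frame"][:,:,::-1]); np.savez(f"{n}0.npz",**d)
    print(n,d["fx"],d["cx"],d["cy"],d["D"],np.round(d["extrinsics"],3).tolist())
print(ctrl.get_obs())
E
```

```text
pics
scene 484.6724145559986 287.06793292957383 208.2600058768869 [0.0564846 0.        0.        0.        0.       ] [[0.436, -0.68, 0.59, 0.035], [-0.9, -0.319, 0.297, -0.191], [-0.013, -0.66, -0.751, 0.738], [0.0, 0.0, 0.0, 1.0]]
top 503.20983287066724 279.0586984493597 193.06210547742668 [-0.10206385  0.          0.          0.          0.        ] [[-0.007, -0.997, 0.073, 0.478], [-0.999, 0.005, -0.033, 0.088], [0.032, -0.073, -0.997, 1.011], [0.0, 0.0, 0.0, 1.0]]
wrist 290.62417911391447 277.9718901411493 210.01806772977997 [-0.01568211  0.          0.          0.          0.        ] [[0.402, 0.876, 0.266, 0.183], [0.916, -0.384, -0.118, 0.603], [-0.002, 0.291, -0.957, 0.374], [0.0, 0.0, 0.0, 1.0]]
{'t': 0.15, 'q': array([ 1.03897275e+00,  5.32233767e-02,  1.61394248e+00,  1.26533208e-05,
        1.47603340e+00, -1.18987561e-01]), 'dq': array([ 1.61054252e-03, -1.88824941e-03, -2.90408006e-03, -1.47328813e-05,
        3.02051047e-04, -2.03000024e-04]), 'effort': array([ 3.83166589e-04, -3.94242275e+01, -3.70722020e+01, -1.03164216e-04,
        4.60217561e-03,  4.67811773e-06]), 'tool_pos': array([0.25049978, 0.57208013, 0.23035576]), 'tool_rot': array([-6.43779935e-01, -3.07438518e+00,  2.38449450e-03]), 'contact_force': array([-0.32346749,  0.33806767, -0.282072  ]), 'wrist_torque': array([ 0.00737302, -0.06168902, -0.02357922]), 'opening': 0.08545197040023984}
```

View pics/scene0.png

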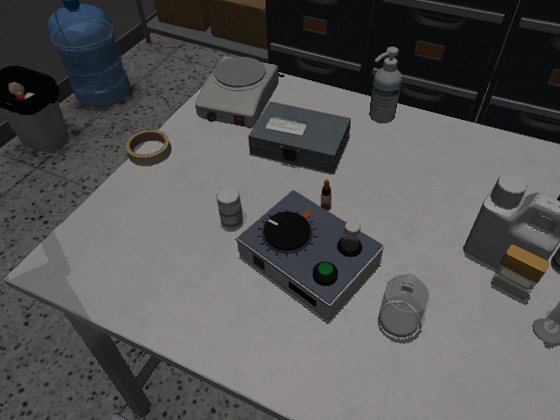

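View pics/top0.png

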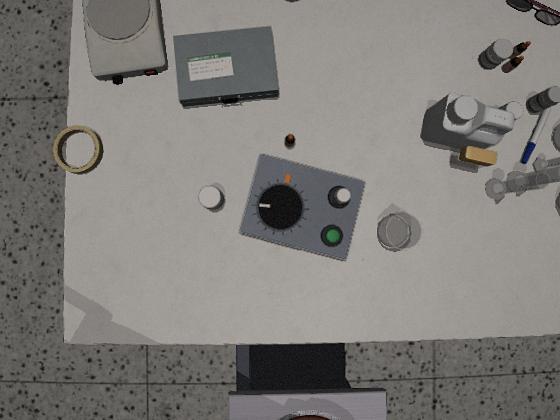

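View pics/wrist0.png

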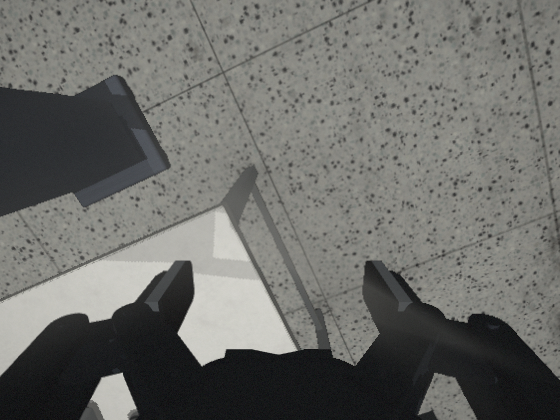

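The top view shows the dial at about (280,207), its white pointer at (265,206), the orange mark at (288,178) and the green button at (332,236). The jar is at (210,197), the beaker at (394,231) and the dropper bottle at (290,140). Next I'll measure them.

```bash
cat > h.py <<'E'
import cv2,numpy as np
from station import ctrl
def ray(d,uv,z):
    K=np.array([[d["fx"],0,d["cx"]],[0,d["fy"],d["cy"]],[0,0,1]],float)
    p=cv2.undistortPoints(np.array(uv,float).reshape(-1,1,2),K,np.array(d["D"],float)).reshape(-1,2)
    T=np.array(d["extrinsics"]); r=np.c_[p,np.ones(len(p))]@T[:3,:3].T
    return T[:3,3]+r*((z-T[2,3])/r[:,2])[:,None]
def blobs(mask):
    n,l,s,c=cv2.connectedComponentsWithStats(mask.astype(np.uint8))
    return [(s[i,4],c[i],l==i) for i in range(1,n) if s[i,4]>3]
def pix(d,z):
    h,w=d["frame"].shape[:2]; v,u=np.mgrid[:h,:w]
    return ray(d,np.c_[u.ravel(),v.ravel()],z).reshape(h,w,3)
E
cat > a.py <<'E'
from h import *
for n in ["top","scene"]:
    d=dict(np.load(n+"0.npz")); f=d["frame"].astype(int); hsv=cv2.cvtColor(d["frame"],cv2.COLOR_RGB2HSV)
    H,S,V=[hsv[...,i] for i in range(3)]
    roi=np.zeros(H.shape,bool)
    if n=="top": roi[130:270,180:420]=1
    else: roi[170:330,210:440]=1
    P=pix(d,.066)
    print(n)
    for name,m,z in [("green",(H>50)&(H<80)&(S>130)&(V>50),.078),("orange",(H<15)&(S>170)&(V>120),.056),("black",V<40,.066)]:
        for a,c,l in blobs(m&roi):
            if a>12: print(name,a,c.round(1),ray(d,c,z)[0].round(4), d["range_z"][l].mean().round(3))
    bl=max([b for b in blobs((V<45)&roi)],key=lambda b:b[0])
    cn=max(cv2.findContours(bl[2].astype(np.uint8),cv2.RETR_EXTERNAL,cv2.CHAIN_APPROX_NONE)[0],key=len)
    hull=cv2.convexHull(cn)
    W=ray(d,hull.reshape(-1,2),.066)[:,:2]
    print("circ",cv2.minEnclosingCircle((W*1000).astype(np.float32)))
    c0=ray(d,bl[1],.066)[0]
    w=(V>90)&roi&(np.linalg.norm(P[...,:2]-c0[:2],axis=2)<.038)
    for a,c,l in blobs(w): print("white",a,c,ray(d,c,.066)[0].round(4))
E
python3 a.py
```

```text
top
green 110 [332.9 235.4] [ 0.4664 -0.042   0.078 ] 0.935
orange 34 [287.3 178.4] [0.5754 0.0408 0.056 ] 0.96
black 41 [289.5 140.5] [0.6468 0.0365 0.066 ] 0.969
black 1457 [280.4 206.7] [0.521  0.0547 0.066 ] 0.945
black 139 [335.5 198.6] [ 0.5357 -0.0498  0.066 ] 0.952
black 141 [331.6 235.3] [ 0.4666 -0.0414  0.066 ] 0.945
circ ((521.0614624023438, 55.58686447143555), 41.662960052490234)
white 28 [265.10714286 205.07142857] [0.5242 0.0834 0.066 ]
scene
green 141 [325.1 268.2] [ 0.4624 -0.0432  0.078 ] 0.789
orange 30 [306.5 214. ] [0.573  0.0397 0.056 ] 0.9
black 31 [328.7 170.8] [0.6863 0.0429 0.066 ] 1.05
black 56 [325.8 191.5] [0.6321 0.0264 0.066 ] 0.946
black 41 [325.4 206.2] [0.5972 0.0124 0.066 ] 0.947
black 87 [234.3 217.6] [0.5015 0.1515 0.066 ] 0.932
black 1584 [286.8 232.4] [0.5113 0.0501 0.066 ] 0.858
black 377 [349.1 247. ] [ 0.5281 -0.0607  0.066 ] 0.826
black 126 [258.2 261.2] [0.435  0.0668 0.066 ] 0.861
black 344 [324.6 275.8] [ 0.456  -0.0455  0.066 ] 0.788
black 15 [284.  274.3] [0.43   0.0159 0.066 ] 0.821
black 196 [302.4 293.9] [ 0.4094 -0.0268  0.066 ] 0.812
circ ((511.0808410644531, 50.33309555053711), 52.60440444946289)
white 14 [274.35714286 222.71428571] [0.5217 0.0801 0.066 ]
```

```bash
python3 -c "
import cv2
a=cv2.imread('pics/top0.png')[130:280,180:420];cv2.imwrite('pics/topz.png',cv2.resize(a,None,fx=3.3,fy=3.3,interpolation=cv2.INTER_CUBIC))"
```

```text
(no output)
```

View pics/topz.png

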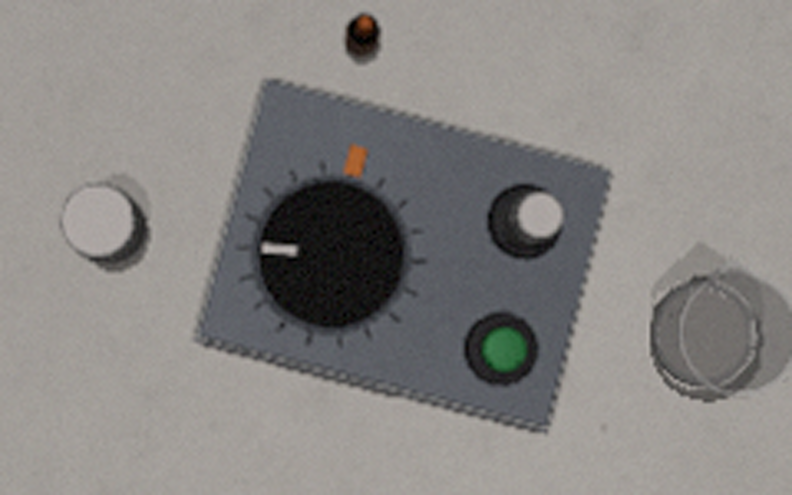

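```bash
cat > pl.py <<'E'
from h import *
for n in ["top","scene"]:
    d=dict(np.load(n+"0.npz")); Z=d["range_z"]; h,w=Z.shape
    v,u=np.mgrid[:h,:w]; K=np.array([[d["fx"],0,d["cx"]],[0,d["fy"],d["cy"]],[0,0,1]])
    p=cv2.undistortPoints(np.c_[u.ravel(),v.ravel()].astype(float).reshape(-1,1,2),K,d["D"]).reshape(-1,2)
    C=np.c_[p,np.ones(len(p))]*Z.reshape(-1,1); T=d["extrinsics"]; W=C@T[:3,:3].T+T[:3,3]
    ok=(Z.ravel()>0)
    c=np.array([.5205,.0545])
    if n=="scene": c=c-[.003,.001]
    r=np.linalg.norm(W[:,:2]-c,axis=1)
    for nm,m in [("dial",ok&(r<.036)),("table",ok&(W[:,2]<.02)&(r>.15)&(r<.3)),("case",ok&(abs(W[:,2]-.056)<.006)&(r>.046)&(r<.08))]:
        A=np.c_[W[m,:2]-c,np.ones(m.sum())]; x,res,_,_=np.linalg.lstsq(A,W[m,2],rcond=None); e=W[m,2]-A@x
        k=abs(e)<.006; x=np.linalg.lstsq(A[k],W[m,2][k],rcond=None)[0]; 
        cov=np.sqrt(np.diag(np.linalg.inv(A[k].T@A[k]))*e[k].var())
        print(n,nm,m.sum(),k.sum(),x.round(4),"std",e[k].std().round(4),"err",cov.round(4))
E
python3 pl.py
```

```text
top dial 1145 1145 [0.0041 0.0453 0.0648] std 0.0017 err [0.0028 0.0028 0.    ]
top table 45705 45313 [-0.      0.0003 -0.0013] std 0.0018 err [0.0001 0.0001 0.    ]
top case 3146 3145 [ 0.0026 -0.0012  0.0547] std 0.0017 err [0.0007 0.0007 0.    ]
scene dial 1003 1003 [0.0015 0.0469 0.0637] std 0.0012 err [0.0021 0.0021 0.    ]
scene table 49545 6909 [ 0.0235 -0.1046 -0.0157] std 0.0034 err [0.0004 0.0015 0.0002]
scene case 2660 2660 [ 0.     -0.0027  0.0537] std 0.0013 err [0.0005 0.0006 0.    ]
```

>>> {"fn": "jog_arm", "kwargs": {"steps": [{"dx": 0, "dy": 0, "dz": 0.2}, {"dx": 0.8, "dy": -1, "dz": 0.2}, {"dx": 1.6, "dy": -2, "dz": 0.2}, {"dx": 2.4, "dy": -3, "dz": 0.2}, {"dx": 3.2, "dy": -4, "dz": 0.2}], "gripper": 255, "newtons": 60}}

```text
validation failed for argument at $.st...
```

>>> {"fn": "jog_arm", "kwargs": {"steps": [{"dx": 0.0, "dy": 0.0, "dz": 0.2, "twist": 0.0}, {"dx": 0.8, "dy": -1.0, "dz": 0.2, "twist": 0.0}], "gripper": 255, "newtons": 60}}

```text
t: 0.4
tool_pos: [0.2887, 0.5251, 0.2442]
tool_rot: [0.636, 3.076, 0.002]
contact_force: [1.1, 0.2, 0.7]
opening: 0.0513
```

>>> {"fn": "jog_arm", "kwargs": {"steps": [{"dx": 0.4, "dy": -0.8, "dz": 0.0, "twist": 0.0}, {"dx": 0.8, "dy": -1.6, "dz": 0.0, "twist": 0.0}, {"dx": 1.2, "dy": -2.4, "dz": 0.0, "twist": 0.0}, {"dx": 1.6, "dy": -3.2, "dz": 0.0, "twist": 0.0}, {"dx": 2.0, "dy": -4.0, "dz": 0.0, "twist": 0.0}]}}

```text
t: 1.02
tool_pos: [0.4094, 0.2836, 0.2453]
tool_rot: [0.635, 3.075, 0.004]
contact_force: [0.2, 0.4, -0.4]
opening: 0.0002
```

>>> {"fn": "jog_arm", "kwargs": {"steps": [{"dx": 0.4, "dy": -0.8, "dz": -0.2, "twist": 0.6}, {"dx": 0.8, "dy": -1.6, "dz": -0.4, "twist": 1.2}, {"dx": 1.2, "dy": -2.4, "dz": -0.6, "twist": 1.8}, {"dx": 1.6, "dy": -3.1, "dz": -0.8, "twist": 2.4}, {"dx": 1.77, "dy": -3.43, "dz": -1.2, "twist": 2.4}]}}

```text
t: 1.65
tool_pos: [0.5177, 0.0756, 0.1751]
tool_rot: [-0.015, 3.136, 0.004]
contact_force: [-0.7, -0.2, -0.9]
opening: -0.0
```

>>> {"fn": "jog_arm", "kwargs": {"steps": [{"dx": 0.0, "dy": 0.0, "dz": -0.9, "twist": 0.0}, {"dx": 0.0, "dy": 0.0, "dz": -0.9, "twist": 0.0}, {"dx": 0.0, "dy": 0.0, "dz": -0.9, "twist": 0.0}]}}

```text
t: 2.02
tool_pos: [0.5187, 0.0759, 0.123]
tool_rot: [-0.016, 3.134, 0.004]
contact_force: [0.3, 0.5, 0.2]
opening: -0.0003
```

>>> {"fn": "jog_arm", "kwargs": {"steps": [{"dx": -0.05, "dy": 0.03, "dz": -0.5, "twist": 0.0}, {"dx": -0.05, "dy": 0.03, "dz": -0.83, "twist": 0.0}, {"dx": -0.05, "dy": 0.03, "dz": -0.83, "twist": 0.0}]}}

```text
t: 2.4
tool_pos: [0.516, 0.0782, 0.0744]
tool_rot: [-0.017, 3.134, 0.004]
contact_force: [-1.5, -0.9, 0.5]
opening: -0.0002
```

Run:
```python
from h import *
d=ctrl.get_image("scene"); cv2.imwrite("pics/s1.png",cv2.resize(d["frame"][150:330,200:420,::-1],None,fx=3,fy=3))
o=ctrl.get_obs(); print(o["tool_pos"],o["contact_force"])
```

```text
[0.51684899 0.07808103 0.07539485] [ 0.26976363 -0.67742134  0.28499432]
```

View pics/s1.png

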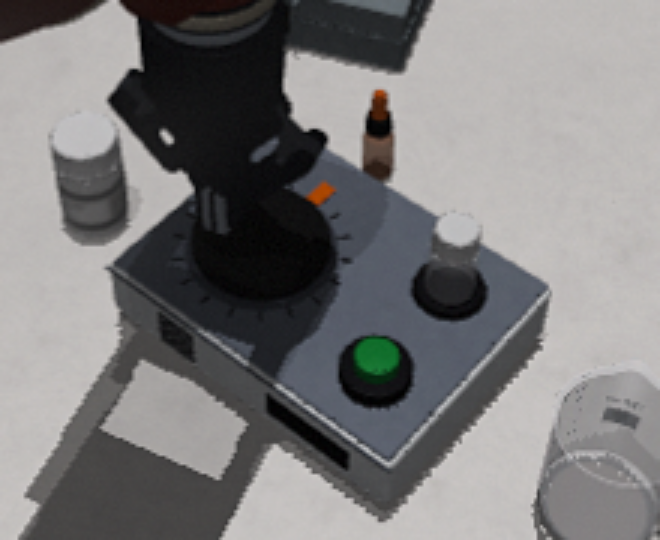

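Scene view: the shut fingers hover over the dial's left rim at (215,215) in the zoomed picture, and everything else is clear. I'll go down in small steps.

>>> {"fn": "jog_arm", "kwargs": {"steps": [{"dx": 0.0, "dy": 0.0, "dz": -0.05, "twist": 0.0}, {"dx": 0.0, "dy": 0.0, "dz": -0.07, "twist": 0.0}, {"dx": 0.0, "dy": 0.0, "dz": -0.07, "twist": 0.0}]}}

```text
t: 2.82
tool_pos: [0.5171, 0.0781, 0.0717]
tool_rot: [-0.017, 3.131, 0.004]
contact_force: [0.3, 0.2, -0.4]
opening: -0.0002
```

>>> {"fn": "jog_arm", "kwargs": {"steps": [{"dx": 0.0, "dy": 0.0, "dz": 0.0, "twist": 0.0}]}}

```text
t: 2.95
tool_pos: [0.5172, 0.0781, 0.0719]
tool_rot: [-0.017, 3.131, 0.004]
contact_force: [0.1, 0.9, 0.4]
opening: 0.0001
```

>>> {"fn": "jog_arm", "kwargs": {"steps": [{"dx": 0.0, "dy": 0.0, "dz": 0.0, "twist": 0.0}]}}

```text
t: 3.08
tool_pos: [0.5172, 0.0781, 0.0719]
tool_rot: [-0.017, 3.131, 0.004]
contact_force: [0.3, -0.3, -0.3]
opening: -0.0001
```

>>> {"fn": "jog_arm", "kwargs": {"steps": [{"dx": 0.0, "dy": 0.0, "dz": -0.03, "twist": 0.0}, {"dx": 0.0, "dy": 0.0, "dz": -0.03, "twist": 0.0}]}}

```text
t: 3.32
tool_pos: [0.517, 0.078, 0.0698]
tool_rot: [-0.017, 3.131, 0.004]
contact_force: [-0.4, 0.3, -0.2]
opening: -0.0002
```

>>> {"fn": "jog_arm", "kwargs": {"steps": [{"dx": 0.0, "dy": 0.0, "dz": -0.015, "twist": 0.0}, {"dx": 0.0, "dy": 0.0, "dz": -0.015, "twist": 0.0}]}}

```text
t: 3.58
tool_pos: [0.5169, 0.078, 0.0687]
tool_rot: [-0.017, 3.132, 0.004]
contact_force: [-0.2, -1.1, -0.7]
opening: -0.0
```

>>> {"fn": "jog_arm", "kwargs": {"steps": [{"dx": 0.0, "dy": 0.0, "dz": -0.015, "twist": 0.0}, {"dx": 0.0, "dy": 0.0, "dz": -0.015, "twist": 0.0}]}}

```text
t: 3.82
tool_pos: [0.5168, 0.078, 0.0677]
tool_rot: [-0.017, 3.132, 0.004]
contact_force: [-0.4, -0.3, 0.0]
opening: -0.0
```

>>> {"fn": "jog_arm", "kwargs": {"steps": [{"dx": 0.0, "dy": 0.0, "dz": -0.01, "twist": 0.0}, {"dx": 0.0, "dy": 0.0, "dz": -0.01, "twist": 0.0}]}}

```text
t: 4.08
tool_pos: [0.5169, 0.0781, 0.0672]
tool_rot: [-0.017, 3.131, 0.004]
contact_force: [-0.6, -0.2, 0.2]
opening: 0.0002
```

>>> {"fn": "jog_arm", "kwargs": {"steps": [{"dx": 0.0, "dy": 0.0, "dz": -0.01, "twist": 0.0}, {"dx": 0.0, "dy": 0.0, "dz": -0.01, "twist": 0.0}]}}

```text
t: 4.32
tool_pos: [0.5171, 0.0781, 0.067]
tool_rot: [-0.017, 3.131, 0.004]
contact_force: [-1.5, 0.4, 3.0]
opening: -0.0004
```

>>> {"fn": "jog_arm", "kwargs": {"steps": [{"dx": 0.0, "dy": 0.0, "dz": -0.016, "twist": 0.0}, {"dx": 0.0, "dy": 0.0, "dz": -0.016, "twist": 0.0}]}}

```text
t: 4.58
tool_pos: [0.5175, 0.0782, 0.0669]
tool_rot: [-0.017, 3.131, 0.004]
contact_force: [-1.8, 0.3, 5.9]
opening: 0.0001
```

>>> {"fn": "jog_arm", "kwargs": {"steps": [{"dx": 0.02, "dy": 0.0, "dz": -0.022, "twist": -0.1}, {"dx": 0.04, "dy": 0.0, "dz": -0.022, "twist": -0.3}, {"dx": 0.06, "dy": 0.0, "dz": -0.022, "twist": -0.5}]}}

```text
t: 4.95
tool_pos: [0.5215, 0.0783, 0.0668]
tool_rot: [0.121, 3.128, 0.004]
contact_force: [-2.4, -0.4, 8.6]
opening: -0.0
```

>>> {"fn": "jog_arm", "kwargs": {"steps": [{"dx": 0.02, "dy": -0.005, "dz": -0.024, "twist": -0.3}, {"dx": 0.04, "dy": -0.01, "dz": -0.024, "twist": -0.6}, {"dx": 0.06, "dy": -0.015, "dz": -0.024, "twist": -0.9}]}}

```text
t: 5.32
tool_pos: [0.5266, 0.0776, 0.0669]
tool_rot: [0.369, 3.105, 0.004]
contact_force: [-2.4, 0.9, 5.7]
opening: 0.0003
```

>>> {"fn": "jog_arm", "kwargs": {"steps": [{"dx": 0.0, "dy": 0.0, "dz": 0.3, "twist": 0.0}, {"dx": 0.0, "dy": 0.8, "dz": 0.8, "twist": 0.0}, {"dx": 0.0, "dy": 1.5, "dz": 1.2, "twist": 0.0}]}}

```text
t: 5.7
tool_pos: [0.5269, 0.1684, 0.1409]
tool_rot: [0.369, 3.103, 0.004]
contact_force: [1.1, 0.5, -0.1]
opening: 0.0001
```

```bash
cat > look.py <<'E'
from h import *
import sys
o=ctrl.get_obs()
for n in ["top","scene"]:
    d=ctrl.get_image(n); f=d["frame"]; V=f.max(2)
    c=np.array([.5207,.0548]) if n=="top" else np.array([.5175,.0515])
    P=pix(d,.066)[...,:2]-c
    w=(V>85)&(np.linalg.norm(P,axis=2)<.037)
    sl=(slice(130,270),slice(190,400)) if n=="top" else (slice(170,310),slice(220,400))
    cv2.imwrite(f"pics/{n}_{sys.argv[1]}.png",cv2.resize(f[sl][:,:,::-1],None,fx=3,fy=3,interpolation=cv2.INTER_CUBIC))
    for a,uv,l in blobs(w):
        p=P[l].mean(0); print(n,a,uv.round(1),"r",np.hypot(*p).round(4),"az",np.degrees(np.arctan2(p[1],p[0])).round(1),"to mark",(np.degrees(np.arctan2(p[1],p[0]))+14.9).round(1))
print(o["t"],o["tool_pos"],o["contact_force"])
E
python3 look.py 2
```

```text
top 34 [266.7 200.2] r 0.0285 az 63.6 to mark 78.5
scene 19 [277.1 219.6] r 0.0302 az 65.0 to mark 79.9
5.7 [0.5269432  0.16839351 0.14085006] [ 1.10403029  0.54265542 -0.11032904]
```

View pics/scene_2.png

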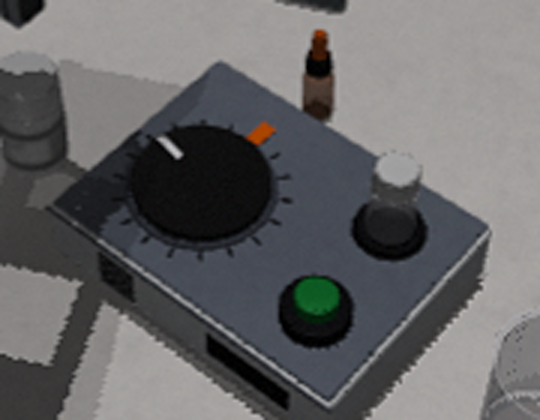

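The pointer is now about 79° from the mark, so one click is done and four remain. I'll repeat the same stroke.

>>> {"fn": "jog_arm", "kwargs": {"steps": [{"dx": -0.17, "dy": -0.75, "dz": -0.2, "twist": 0.7}, {"dx": -0.17, "dy": -1.5, "dz": -0.6, "twist": 1.4}, {"dx": -0.17, "dy": -1.5, "dz": -1.0, "twist": 1.4}, {"dx": -0.17, "dy": -1.5, "dz": -1.13, "twist": 1.4}, {"dx": -0.17, "dy": -1.5, "dz": -1.13, "twist": 1.4}]}}

```text
t: 6.42
tool_pos: [0.5179, 0.0807, 0.0752]
tool_rot: [-0.02, 3.122, 0.012]
contact_force: [0.0, 0.4, -0.2]
opening: -0.0001
```

>>> {"fn": "jog_arm", "kwargs": {"steps": [{"dx": 0.0, "dy": 0.0, "dz": 0.0, "twist": 0.0}]}}

```text
t: 6.55
tool_pos: [0.5188, 0.081, 0.0764]
tool_rot: [-0.021, 3.12, 0.012]
contact_force: [-0.5, 0.4, 0.9]
opening: -0.0001
```

>>> {"fn": "jog_arm", "kwargs": {"steps": [{"dx": -0.05, "dy": -0.05, "dz": -0.07, "twist": 0.0}, {"dx": -0.05, "dy": -0.05, "dz": -0.12, "twist": 0.0}, {"dx": -0.05, "dy": -0.05, "dz": -0.12, "twist": 0.0}]}}

```text
t: 6.92
tool_pos: [0.5155, 0.0781, 0.069]
tool_rot: [-0.021, 3.121, 0.012]
contact_force: [-0.1, 0.2, -0.2]
opening: 0.0003
```

>>> {"fn": "jog_arm", "kwargs": {"steps": [{"dx": 0.0, "dy": 0.0, "dz": 0.0, "twist": 0.0}]}}

```text
t: 7.05
tool_pos: [0.5155, 0.0781, 0.069]
tool_rot: [-0.022, 3.121, 0.012]
contact_force: [-0.1, -1.0, 0.2]
opening: -0.0001
```

>>> {"fn": "jog_arm", "kwargs": {"steps": [{"dx": 0.0, "dy": 0.0, "dz": -0.03, "twist": 0.0}, {"dx": 0.0, "dy": 0.0, "dz": -0.042, "twist": 0.0}, {"dx": 0.0, "dy": 0.0, "dz": -0.042, "twist": 0.0}]}}

```text
t: 7.42
tool_pos: [0.5159, 0.0782, 0.067]
tool_rot: [-0.022, 3.12, 0.012]
contact_force: [-1.1, 0.1, 3.8]
opening: 0.0001
```

>>> {"fn": "jog_arm", "kwargs": {"steps": [{"dx": 0.0, "dy": 0.0, "dz": -0.015, "twist": 0.0}, {"dx": 0.0, "dy": 0.0, "dz": -0.015, "twist": 0.0}]}}

```text
t: 7.68
tool_pos: [0.5162, 0.0783, 0.0668]
tool_rot: [-0.022, 3.12, 0.013]
contact_force: [-2.0, -0.1, 5.7]
opening: 0.0001
```

>>> {"fn": "jog_arm", "kwargs": {"steps": [{"dx": 0.03, "dy": 0.0, "dz": -0.022, "twist": -0.2}, {"dx": 0.06, "dy": 0.0, "dz": -0.022, "twist": -0.5}, {"dx": 0.09, "dy": 0.0, "dz": -0.022, "twist": -0.8}]}}

```text
t: 8.05
tool_pos: [0.5227, 0.0785, 0.0669]
tool_rot: [0.199, 3.11, 0.011]
contact_force: [0.9, 1.4, 6.8]
opening: -0.0003
```

>>> {"fn": "jog_arm", "kwargs": {"steps": [{"dx": 0.03, "dy": -0.005, "dz": -0.024, "twist": -0.3}, {"dx": 0.06, "dy": -0.01, "dz": -0.024, "twist": -0.6}, {"dx": 0.08, "dy": -0.015, "dz": -0.024, "twist": -0.8}]}}

```text
t: 8.43
tool_pos: [0.5281, 0.0778, 0.0668]
tool_rot: [0.417, 3.088, 0.009]
contact_force: [-3.8, 0.8, 8.5]
opening: -0.0
```

>>> {"fn": "jog_arm", "kwargs": {"steps": [{"dx": 0.0, "dy": 0.0, "dz": 0.3, "twist": 0.0}, {"dx": 0.0, "dy": 0.8, "dz": 0.8, "twist": 0.8}, {"dx": 0.0, "dy": 1.5, "dz": 1.2, "twist": 1.6}]}}

```text
t: 8.8
tool_pos: [0.5285, 0.1686, 0.1407]
tool_rot: [-0.023, 3.115, 0.015]
contact_force: [0.7, -0.2, 0.4]
opening: -0.0002
```

```bash
python3 look.py 3
```

```text
top 29 [269.8 195.9] r 0.0285 az 43.7 to mark 58.6
scene 20 [282.  217.6] r 0.0299 az 45.8 to mark 60.7
8.8 [0.52848542 0.16864459 0.14072855] [ 0.72817461 -0.17996053  0.40859593]
```

>>> {"fn": "jog_arm", "kwargs": {"steps": [{"dx": -0.2, "dy": -0.75, "dz": -0.2, "twist": 0.0}, {"dx": -0.2, "dy": -1.5, "dz": -0.6, "twist": 0.0}, {"dx": -0.2, "dy": -1.5, "dz": -1.0, "twist": 0.0}, {"dx": -0.2, "dy": -1.5, "dz": -1.13, "twist": 0.0}, {"dx": -0.2, "dy": -1.5, "dz": -1.13, "twist": 0.0}]}}

```text
t: 9.52
tool_pos: [0.5177, 0.0809, 0.0751]
tool_rot: [-0.025, 3.111, 0.018]
contact_force: [-0.1, 0.3, -0.4]
opening: -0.0001
```

>>> {"fn": "jog_arm", "kwargs": {"steps": [{"dx": 0.0, "dy": 0.0, "dz": 0.0, "twist": 0.0}]}}

```text
t: 9.65
tool_pos: [0.5185, 0.0812, 0.0763]
tool_rot: [-0.026, 3.109, 0.018]
contact_force: [0.3, 0.4, -0.0]
opening: 0.0005
```

>>> {"fn": "jog_arm", "kwargs": {"steps": [{"dx": -0.05, "dy": -0.05, "dz": -0.07, "twist": 0.0}, {"dx": -0.05, "dy": -0.05, "dz": -0.12, "twist": 0.0}, {"dx": -0.05, "dy": -0.05, "dz": -0.12, "twist": 0.0}]}}

```text
t: 10.02
tool_pos: [0.5153, 0.0782, 0.0688]
tool_rot: [-0.026, 3.109, 0.018]
contact_force: [-0.0, 0.6, 0.3]
opening: -0.0005
```

>>> {"fn": "jog_arm", "kwargs": {"steps": [{"dx": 0.0, "dy": 0.0, "dz": -0.03, "twist": 0.0}, {"dx": 0.0, "dy": 0.0, "dz": -0.042, "twist": 0.0}, {"dx": 0.0, "dy": 0.0, "dz": -0.042, "twist": 0.0}]}}

```text
t: 10.4
tool_pos: [0.5157, 0.0783, 0.0669]
tool_rot: [-0.026, 3.109, 0.018]
contact_force: [-0.8, 0.3, 4.6]
opening: -0.0001
```

>>> {"fn": "jog_arm", "kwargs": {"steps": [{"dx": 0.0, "dy": 0.0, "dz": -0.015, "twist": 0.0}, {"dx": 0.0, "dy": 0.0, "dz": -0.015, "twist": 0.0}]}}

```text
t: 10.65
tool_pos: [0.5161, 0.0785, 0.0669]
tool_rot: [-0.026, 3.108, 0.018]
contact_force: [-2.7, 0.7, 6.6]
opening: 0.0
```

>>> {"fn": "jog_arm", "kwargs": {"steps": [{"dx": 0.03, "dy": 0.0, "dz": -0.022, "twist": -0.2}, {"dx": 0.06, "dy": 0.0, "dz": -0.022, "twist": -0.5}, {"dx": 0.09, "dy": 0.0, "dz": -0.022, "twist": -0.8}]}}

```text
t: 11.02
tool_pos: [0.5227, 0.0789, 0.067]
tool_rot: [0.193, 3.099, 0.016]
contact_force: [-0.3, 0.7, 7.1]
opening: 0.0
```

>>> {"fn": "jog_arm", "kwargs": {"steps": [{"dx": 0.03, "dy": -0.005, "dz": -0.024, "twist": -0.3}, {"dx": 0.06, "dy": -0.01, "dz": -0.024, "twist": -0.6}, {"dx": 0.07, "dy": -0.015, "dz": -0.024, "twist": -0.8}]}}

```text
t: 11.4
tool_pos: [0.5276, 0.0782, 0.0668]
tool_rot: [0.411, 3.076, 0.013]
contact_force: [-3.9, 1.1, 8.2]
opening: 0.0001
```

>>> {"fn": "jog_arm", "kwargs": {"steps": [{"dx": 0.0, "dy": 0.0, "dz": 0.3, "twist": 0.0}, {"dx": 0.0, "dy": 0.8, "dz": 0.8, "twist": 0.8}, {"dx": 0.0, "dy": 1.5, "dz": 1.2, "twist": 1.6}]}}

```text
t: 11.78
tool_pos: [0.528, 0.1691, 0.1407]
tool_rot: [-0.028, 3.103, 0.022]
contact_force: [0.8, -0.2, -0.3]
opening: 0.0003
```

```bash
python3 look.py 4
```

```text
top 32 [273.9 193.2] r 0.0283 az 25.0 to mark 39.9
scene 21 [287. 217.] r 0.0295 az 28.1 to mark 43.0
11.775 [0.52798485 0.16907634 0.14072978] [ 0.83734975 -0.17130405 -0.26328282]
```

Two clicks remain. I'll run the same stroke again.

>>> {"fn": "jog_arm", "kwargs": {"steps": [{"dx": -0.2, "dy": -0.75, "dz": -0.2, "twist": 0.0}, {"dx": -0.2, "dy": -1.5, "dz": -0.6, "twist": 0.0}, {"dx": -0.2, "dy": -1.5, "dz": -1.0, "twist": 0.0}, {"dx": -0.2, "dy": -1.5, "dz": -1.13, "twist": 0.0}, {"dx": -0.2, "dy": -1.5, "dz": -1.13, "twist": 0.0}]}}

```text
t: 12.5
tool_pos: [0.5173, 0.0813, 0.0751]
tool_rot: [-0.029, 3.099, 0.024]
contact_force: [-0.3, 0.4, -0.2]
opening: 0.0006
```

>>> {"fn": "jog_arm", "kwargs": {"steps": [{"dx": 0.0, "dy": 0.0, "dz": 0.0, "twist": 0.0}]}}

```text
t: 12.62
tool_pos: [0.518, 0.0816, 0.0763]
tool_rot: [-0.03, 3.097, 0.024]
contact_force: [-0.4, 0.6, -0.2]
opening: 0.0002
```

>>> {"fn": "jog_arm", "kwargs": {"steps": [{"dx": -0.05, "dy": -0.05, "dz": -0.07, "twist": 0.0}, {"dx": -0.05, "dy": -0.05, "dz": -0.12, "twist": 0.0}, {"dx": -0.05, "dy": -0.05, "dz": -0.12, "twist": 0.0}]}}

```text
t: 13.0
tool_pos: [0.5148, 0.0786, 0.0688]
tool_rot: [-0.03, 3.097, 0.024]
contact_force: [0.4, 0.8, 0.1]
opening: -0.0
```

>>> {"fn": "jog_arm", "kwargs": {"steps": [{"dx": 0.0, "dy": 0.0, "dz": -0.03, "twist": 0.0}, {"dx": 0.0, "dy": 0.0, "dz": -0.042, "twist": 0.0}, {"dx": 0.0, "dy": 0.0, "dz": -0.042, "twist": 0.0}]}}

```text
t: 13.38
tool_pos: [0.5152, 0.0787, 0.067]
tool_rot: [-0.03, 3.096, 0.025]
contact_force: [-1.4, 1.7, 5.0]
opening: 0.0
```

>>> {"fn": "jog_arm", "kwargs": {"steps": [{"dx": 0.0, "dy": 0.0, "dz": -0.015, "twist": 0.0}, {"dx": 0.0, "dy": 0.0, "dz": -0.015, "twist": 0.0}]}}

```text
t: 13.62
tool_pos: [0.5157, 0.0789, 0.0669]
tool_rot: [-0.03, 3.096, 0.025]
contact_force: [-1.9, 0.7, 7.0]
opening: 0.0001
```

>>> {"fn": "jog_arm", "kwargs": {"steps": [{"dx": 0.03, "dy": 0.0, "dz": -0.022, "twist": -0.2}, {"dx": 0.06, "dy": 0.0, "dz": -0.022, "twist": -0.5}, {"dx": 0.09, "dy": 0.0, "dz": -0.022, "twist": -0.8}]}}

```text
t: 14.0
tool_pos: [0.5223, 0.0795, 0.0671]
tool_rot: [0.188, 3.087, 0.022]
contact_force: [-0.2, 1.7, 6.4]
opening: -0.0004
```

>>> {"fn": "jog_arm", "kwargs": {"steps": [{"dx": 0.03, "dy": -0.005, "dz": -0.024, "twist": -0.3}, {"dx": 0.06, "dy": -0.01, "dz": -0.024, "twist": -0.6}]}}

```text
t: 14.25
tool_pos: [0.5265, 0.0792, 0.0669]
tool_rot: [0.352, 3.071, 0.019]
contact_force: [-3.3, 1.2, 8.9]
opening: -0.0001
```

>>> {"fn": "jog_arm", "kwargs": {"steps": [{"dx": 0.0, "dy": 0.0, "dz": 0.3, "twist": 0.0}, {"dx": 0.0, "dy": 0.8, "dz": 0.8, "twist": 0.8}, {"dx": 0.0, "dy": 1.5, "dz": 1.2, "twist": 1.4}]}}

```text
t: 14.62
tool_pos: [0.5269, 0.17, 0.1408]
tool_rot: [-0.03, 3.091, 0.029]
contact_force: [0.8, 0.6, -0.7]
opening: -0.0001
```

```bash
python3 look.py 5
```

```text
top 31 [278.7 191.7] r 0.0287 az 5.6 to mark 20.5
scene 23 [292.2 217.7] r 0.0288 az 9.0 to mark 23.9
14.625 [0.52686313 0.16999584 0.14081393] [ 0.8159142   0.64435936 -0.6551561 ]
```

View pics/top_5.png

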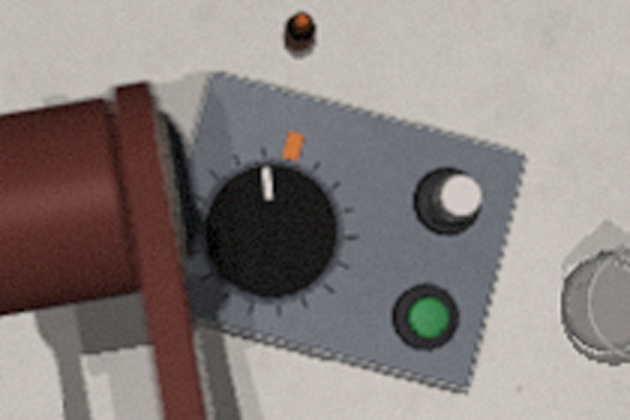

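Top view: the pointer at (267,183) is one tick short of the orange mark at (293,146). For the last click I'll stop the stroke earlier.

>>> {"fn": "jog_arm", "kwargs": {"steps": [{"dx": -0.2, "dy": -0.75, "dz": -0.2, "twist": 0.0}, {"dx": -0.2, "dy": -1.5, "dz": -0.6, "twist": 0.0}, {"dx": -0.2, "dy": -1.5, "dz": -1.0, "twist": 0.0}, {"dx": -0.2, "dy": -1.5, "dz": -1.13, "twist": 0.0}, {"dx": -0.2, "dy": -1.5, "dz": -1.13, "twist": 0.0}]}}

```text
t: 15.35
tool_pos: [0.5161, 0.0822, 0.0752]
tool_rot: [-0.033, 3.087, 0.032]
contact_force: [-0.0, -0.4, 0.4]
opening: -0.0
```

>>> {"fn": "jog_arm", "kwargs": {"steps": [{"dx": 0.0, "dy": 0.0, "dz": 0.0, "twist": 0.0}]}}

```text
t: 15.48
tool_pos: [0.5169, 0.0825, 0.0763]
tool_rot: [-0.034, 3.085, 0.032]
contact_force: [0.9, -0.5, -0.0]
opening: 0.0001
```

>>> {"fn": "jog_arm", "kwargs": {"steps": [{"dx": -0.03, "dy": -0.06, "dz": -0.07, "twist": 0.0}, {"dx": -0.03, "dy": -0.06, "dz": -0.12, "twist": 0.0}, {"dx": -0.03, "dy": -0.06, "dz": -0.12, "twist": 0.0}]}}

```text
t: 15.85
tool_pos: [0.5149, 0.0789, 0.0689]
tool_rot: [-0.034, 3.085, 0.032]
contact_force: [0.2, -0.2, 0.0]
opening: -0.0003
```

>>> {"fn": "jog_arm", "kwargs": {"steps": [{"dx": 0.0, "dy": 0.0, "dz": -0.03, "twist": 0.0}, {"dx": 0.0, "dy": 0.0, "dz": -0.042, "twist": 0.0}, {"dx": 0.0, "dy": 0.0, "dz": -0.042, "twist": 0.0}]}}

```text
t: 16.23
tool_pos: [0.5153, 0.0791, 0.0671]
tool_rot: [-0.034, 3.084, 0.032]
contact_force: [-0.7, -0.4, 5.9]
opening: -0.0002
```

>>> {"fn": "jog_arm", "kwargs": {"steps": [{"dx": 0.0, "dy": 0.0, "dz": -0.015, "twist": 0.0}, {"dx": 0.0, "dy": 0.0, "dz": -0.015, "twist": 0.0}]}}

```text
t: 16.48
tool_pos: [0.5157, 0.0792, 0.067]
tool_rot: [-0.034, 3.084, 0.033]
contact_force: [-2.5, 0.5, 6.4]
opening: -0.0003
```

>>> {"fn": "jog_arm", "kwargs": {"steps": [{"dx": 0.03, "dy": 0.0, "dz": -0.022, "twist": -0.2}, {"dx": 0.06, "dy": 0.0, "dz": -0.022, "twist": -0.5}, {"dx": 0.08, "dy": 0.0, "dz": -0.022, "twist": -0.8}]}}

```text
t: 16.85
tool_pos: [0.5217, 0.0799, 0.0671]
tool_rot: [0.184, 3.074, 0.029]
contact_force: [-0.7, 2.5, 5.7]
opening: -0.0
```

>>> {"fn": "jog_arm", "kwargs": {"steps": [{"dx": 0.0, "dy": 0.0, "dz": 0.3, "twist": 0.0}, {"dx": 0.0, "dy": 0.8, "dz": 0.8, "twist": 0.8}, {"dx": 0.0, "dy": 1.5, "dz": 1.2, "twist": 0.8}]}}

```text
t: 17.23
tool_pos: [0.5221, 0.1705, 0.141]
tool_rot: [-0.031, 3.08, 0.035]
contact_force: [1.4, 0.1, -0.5]
opening: -0.0002
```

```bash
python3 look.py 6
```

```text
top 30 [283.8 192.1] r 0.0286 az -13.7 to mark 1.2
scene 22 [297.  219.5] r 0.0288 az -10.2 to mark 4.7
17.225 [0.52210253 0.17051544 0.14102464] [ 1.36623098  0.10191909 -0.48159724]
```

View pics/top_6.png

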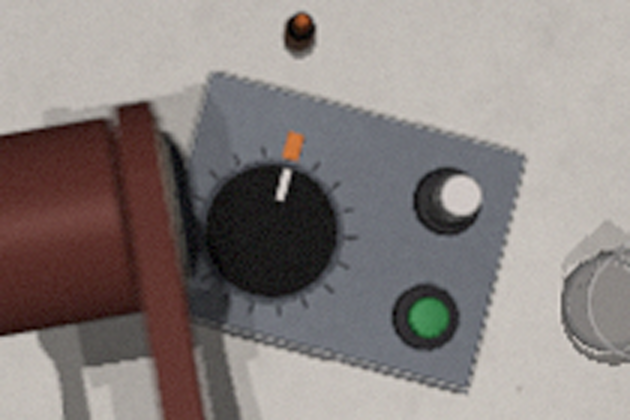

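The pointer at (284,185) lines up with the orange mark, about 1° off in the top view. Next is the start button, at about (0.466, -0.042).

>>> {"fn": "jog_arm", "kwargs": {"steps": [{"dx": 0.0, "dy": 0.0, "dz": 0.3, "twist": 0.0}, {"dx": -0.3, "dy": -0.9, "dz": 0.3, "twist": 0.0}, {"dx": -0.6, "dy": -1.8, "dz": 0.3, "twist": 0.0}, {"dx": -0.9, "dy": -2.7, "dz": 0.3, "twist": 0.0}, {"dx": -0.93, "dy": -3.54, "dz": 0.3, "twist": 0.0}]}}

```text
t: 17.95
tool_pos: [0.4666, -0.0418, 0.1621]
tool_rot: [-0.036, 3.074, 0.038]
contact_force: [0.0, 0.1, 0.0]
opening: -0.0001
```

>>> {"fn": "jog_arm", "kwargs": {"steps": [{"dx": 0.0, "dy": 0.0, "dz": 0.0, "twist": 0.0}, {"dx": 0.0, "dy": 0.0, "dz": 0.0, "twist": 0.0}]}}

```text
t: 18.2
tool_pos: [0.4663, -0.0424, 0.1625]
tool_rot: [-0.034, 3.073, 0.038]
contact_force: [-0.0, -0.1, -0.7]
opening: 0.0005
```

>>> {"fn": "jog_arm", "kwargs": {"steps": [{"dx": 0.0, "dy": 0.0, "dz": -0.6, "twist": 0.0}, {"dx": 0.0, "dy": 0.0, "dz": -1.2, "twist": 0.0}, {"dx": 0.0, "dy": 0.0, "dz": -1.25, "twist": 0.0}, {"dx": 0.0, "dy": 0.0, "dz": -1.25, "twist": 0.0}]}}

```text
t: 18.7
tool_pos: [0.4668, -0.0418, 0.0883]
tool_rot: [-0.036, 3.073, 0.038]
contact_force: [-0.5, 0.5, 0.7]
opening: -0.0002
```

```bash
python3 look.py 7
```

```text
top 30 [283.8 192.1] r 0.0286 az -13.7 to mark 1.2
18.7 [ 0.46684507 -0.04182231  0.08830227] [-0.45150634  0.45585366  0.72899133]
```

View pics/scene_7.png

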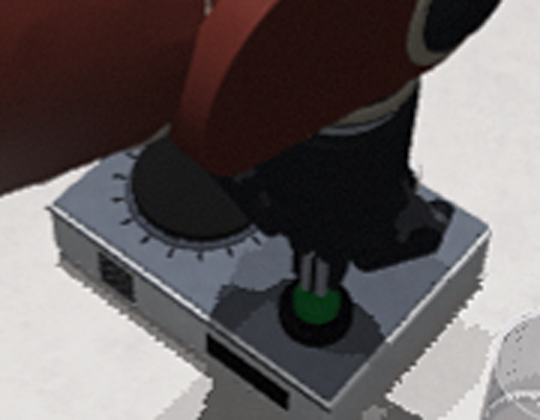

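The fingertips at (315,270) are centred over the green button at (317,300). I'll press.

>>> {"fn": "jog_arm", "kwargs": {"steps": [{"dx": 0.0, "dy": 0.0, "dz": -0.1, "twist": 0.0}, {"dx": 0.0, "dy": 0.0, "dz": -0.2, "twist": 0.0}, {"dx": 0.0, "dy": 0.0, "dz": -0.24, "twist": 0.0}, {"dx": 0.0, "dy": 0.0, "dz": -0.24, "twist": 0.0}]}}

```text
t: 19.3
tool_pos: [0.4682, -0.0425, 0.0755]
tool_rot: [-0.035, 3.069, 0.036]
contact_force: [1.0, -0.1, 2.5]
opening: -0.0002
```

>>> {"fn": "jog_arm", "kwargs": {"steps": [{"dx": 0.0, "dy": 0.0, "dz": -0.04, "twist": 0.0}, {"dx": 0.0, "dy": 0.0, "dz": -0.04, "twist": 0.0}]}}

```text
t: 19.55
tool_pos: [0.4683, -0.0425, 0.0733]
tool_rot: [-0.035, 3.069, 0.036]
contact_force: [-0.8, 0.6, 4.0]
opening: 0.0001
```

>>> {"fn": "jog_arm", "kwargs": {"steps": [{"dx": 0.0, "dy": 0.0, "dz": -0.05, "twist": 0.0}, {"dx": 0.0, "dy": 0.0, "dz": -0.05, "twist": 0.0}]}}

```text
t: 19.8
tool_pos: [0.4685, -0.0426, 0.0721]
tool_rot: [-0.035, 3.07, 0.036]
contact_force: [-6.7, 2.4, 15.3]
opening: 0.0
```

>>> {"fn": "jog_arm", "kwargs": {"steps": [{"dx": 0.0, "dy": 0.0, "dz": -0.04, "twist": 0.0}, {"dx": 0.0, "dy": 0.0, "dz": -0.04, "twist": 0.0}]}}

```text
t: 20.05
tool_pos: [0.4686, -0.0426, 0.072]
tool_rot: [-0.036, 3.072, 0.037]
contact_force: [-10.7, 2.1, 19.5]
opening: 0.0002
```

The button has bottomed: z stops at 0.072 and the force rises to 19 N. I'll lift off and back away.

>>> {"fn": "jog_arm", "kwargs": {"steps": [{"dx": 0.0, "dy": 0.0, "dz": 0.4, "twist": 0.0}, {"dx": 0.0, "dy": 0.0, "dz": 1.0, "twist": 0.0}, {"dx": 0.0, "dy": 0.0, "dz": 1.8, "twist": 0.0}, {"dx": -0.6, "dy": -0.6, "dz": 2.2, "twist": 0.0}, {"dx": -1.2, "dy": -1.2, "dz": 2.2, "twist": 0.0}]}}

```text
t: 20.68
tool_pos: [0.3967, -0.1155, 0.2062]
tool_rot: [-0.04, 3.069, 0.033]
contact_force: [0.9, -1.7, -0.4]
opening: -0.0001
```

>>> {"fn": "jog_arm", "kwargs": {"steps": [{"dx": 0.0, "dy": -0.8, "dz": 0.0, "twist": 0.0}, {"dx": 0.0, "dy": -1.6, "dz": 0.0, "twist": 0.0}, {"dx": 0.0, "dy": -1.6, "dz": 0.0, "twist": 0.0}]}}

```text
t: 21.05
tool_pos: [0.3958, -0.2136, 0.2051]
tool_rot: [-0.033, 3.07, 0.034]
contact_force: [-0.4, 0.8, -0.1]
opening: 0.0001
```

```bash
python3 look.py 8
```

```text
top 30 [283.8 192.1] r 0.0286 az -13.7 to mark 1.2
21.05 [ 0.39576045 -0.21362013  0.20514239] [-0.39233405  0.8408833  -0.13584629]
```

View pics/top_8.png

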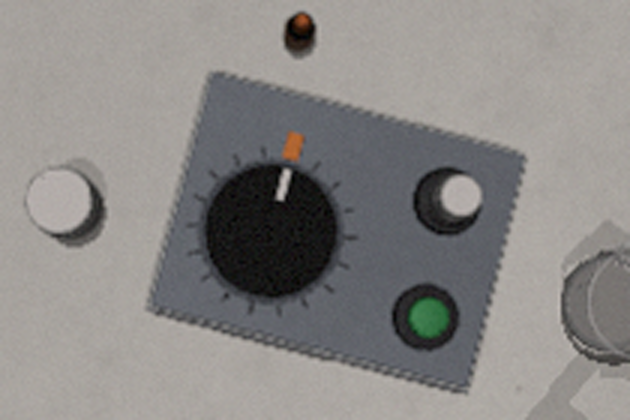

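View pics/scene_8.png

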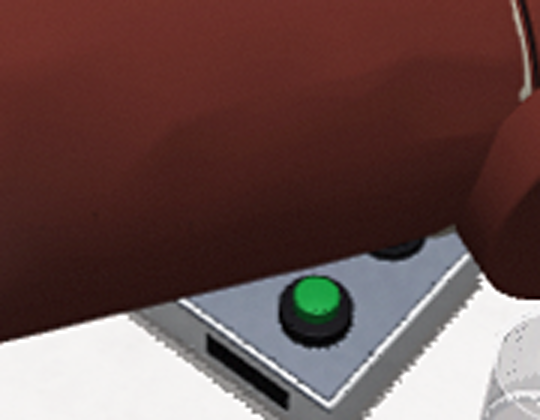

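The top view shows the pointer at (284,185) on the orange mark (293,146), and the jar, beaker and dropper bottle have not moved. The scene view shows the green button up again at (317,298). I'll hand in.

```bash
python3 -c "
from station import ctrl
print(ctrl.finish_job())"
```

```text
the job is handed in; nothing more can be done
None
```

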